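Start up the wood lathe

ROBOT

A 6-joint arm with a two-finger parallel gripper is mounted at the origin on the work surface. World frame = base frame: x ahead of the robot, y to its left, z up, the work surface at z = 0. Lengths are in mm, angles in rad, forces in N, time in s.
With the tool pointing down it reaches from about 250 to 800 mm from the base axis. Payload 3.9 kg.
Tool frame: the origin (TCP) lies between the finger pads; the fingertips stand finger_overhang ahead of it and the grasp point (between the pads) lies 6 mm ahead of it (finger_overhang is the distance from the TCP to the fingertips, in mm); z points along the fingers, y is the line along which they close (so a half turn about z gives the same grasp; the last joint's range is limited). The gripper opens to 85 mm and grips with 20 to 120 N. Pads are 22 mm wide; open, the fingers measure 114 mm over their backs; the gripper's body (76 mm by 85 mm) begins 54 mm behind the grasp point. The pads swing forward as they close: fully open they stand 13 mm farther back than shut.
Start: joints at [0, 0.26, -0.138, 1.173, 0, 1.571], TCP at [524.991, -0, 230.904] pointing down, gripper open.
Joint ranges: [-2.78, 2.78], [-0.83, 1.72], [-1.28, 1.37], [-1.9, 2.12], [-1.57, 1.48], [-3.14, 3.14]. Speed limits (rad/s): [2.57, 2.57, 3.14, 3.14, 3.14, 3.14].

INTERFACE

Orientations are given as a unit quaternion [w, x, y, z].
In Python, from station import get_obs, grab_frame, sign_off, finger_overhang gives the robot as it stands.
- The arm moves only by the tool jog_arm, never from a script. Its argument "moves" is a list of rows, each a list of 7 numbers: the shift along the tool's x, y, z in m, then the turn, a rotation vector about the tool's x, y, z in degrees, then the opening, from 0 (shut) to 1 (fully open). A call has 1 to 10 rows; each row shifts and turns the commanded pose from where the row before left it, along the tool's axes as they then stand; what a row does not reach is not made up. A row lasts 1/10 s, in which the tool goes at most 50 mm and 8.59 degrees, less where a joint would pass 70% of its speed; a pose out of reach is approached as far as the arm can. A call with a gripper value outside its range is refused whole. The fingers move at their own pace and stop on an object; "newtons" is the grip in N (left out, the last holds). Time passes only in rows, so rows that do not move let the fingers close. It gives the time, the measured TCP pose, the force and the opening at its end, in the units of the state.
- get_obs(): the state, without advancing time (a new reading comes with each control period).
- grab_frame(name): name is "scene" or "side" or "wrist"; returns a dict with "image" (400x640x3 uint8, red, green, blue), "z_map" (400x640 float32, mm along the optical axis (not along the pixel's ray), 0 where there is no reading), "fov_y" (degrees; the focal length in pixels is half the picture's height over the tangent of half this angle, whatever the lens; pixels are square), "cx", "cy" (the principal point, pixels), "eye" and "rotation" of the camera in the world. Camera axes: x right, y down, z forward; pixel columns grow to the right and rows downward; lengths in mm; the calibration is good to about 2 mm. The wrist camera is an equidistant fisheye: a pixel r from the principal point sees the ray r / f radians off the axis. A picture is of the moment at which its call begins.
- sign_off(): hands the job in, once; it reports no verdict.
The state is a dict: "clock": time; "joint_positions": joint angles; "qvel": joint speeds; "joint_torque": joint torques, N m; "tcp_pos": TCP position; "tcp_rot": TCP orientation; "ft_force": force on the tool from outside, world axes, zero at the start; "wrist_torque": the same for the moment, N m; "opening": opening from 0.0 (shut) to 1.0 (fully open).
Only numpy, scipy, OpenCV 4.12 (cv2) and the standard library are available. Lean on these libraries where they do the work, as an engineer would, in place of code of your own. Each camera call takes 0.05 s, during which the arm holds its last target. There are 200 camera calls.

TASK

Get the lathe turning, using only the fingertips: first press the raised end of the dust extractor's rocker fully down, then push the plunger of the vacuum valve fully home, then press the round START button in the middle of the lathe's control box all the way in, keep it in for two seconds and let it come back out. Do not press the mushroom STOP or the square JOG button, do not lift or shift the control box, and leave everything else on the bench where it stands.

Things in the scene. Friction and masses are not known exactly. Their poses are not given: they have to be found in the camera images.
- extractor_box: The dust extractor's switch box, fixed: light grey plastic, 100 x 120 mm, 50 mm high, with one black rocker paddle on top. Origin under its centre on the bench, z up. The rocker's raised end lies toward the box's +x; a black cable gland (18 mm thick stub) sticks out of the opposite side (-x), where the rocker is low. The box may be turned to any yaw.
- rocker (a joint): The rocker's angle (rad): 0 = off, as found or nearly so, the +x end standing high; 0.52 = on, that end fully down. Stiff hinge (about 4 N on rocker_end moves it), no spring: it stays where it is left.
- rocker_end (a point): Where to press: on top of the black paddle (70 x 40 mm, 8 mm thick), 24 mm from the hinge line toward the raised end, whose edge has a 3 mm high moulded rib, 31 mm from the hinge. Hinge line: level, along the box's y, 66 mm above the bench. The point moves with the paddle: 76 mm above the bench when off, 64 mm when on. Cheeks at the paddle's sides by the hinge are 72 mm high.
- valve_block: The vacuum valve, fixed: an aluminium block 85 x 85 mm, 50 mm high, with a black mushroom-headed plunger upright in the middle of its top. Origin under its centre on the bench, z up.
- valve (a joint): How far the plunger is pushed in (m): 0 = fully out, 0.016 = fully home; starts within 6 mm of fully out. It drags with about 4 N, has no spring and stays where it is left.
- valve_top (a point): Centre of the top of the plunger's round head (40 mm across, flat on top over 24 mm), 96 mm above the bench when fully out and 80 mm when home; it moves straight down.
- pendant: The lathe's control box: a loose grey box on rubber feet, 110 x 210 mm, top face 50 mm above the bench, about 0.8 kg. Origin under its centre on the bench, z up; its y runs along the row of three black push buttons: STOP at -y, START in the middle, JOG at +y, 64 mm apart.
- start (a joint): How far START is pressed (m): 0 = out, 0.006 = all the way in. It springs back; about 1.5 N starts it moving, 5 N holds it fully in.
- start_top (a point): Centre of the top of START, a flat round button 28 mm across, in the middle of the control box, 72 mm above the bench when out. It presses straight down.
- stop (a joint): How far STOP is pressed (m): 0 = out, 0.006 = all the way in; same spring as START. Not to be pressed.
- stop_top (a point): Centre of the top of STOP, a wide mushroom button 44 mm across, 82 mm above the bench, 64 mm from START.
- jog (a joint): How far JOG is pressed (m): 0 = out, 0.006 = all the way in; same spring as START. Not to be pressed.
- jog_top (a point): Centre of the top of JOG, a flat square button 28 x 28 mm, 72 mm above the bench, 64 mm from START on the side away from STOP.
- bowl: Loose turned wooden bowl, 110 mm across, 50 mm high; origin under its centre. Leave alone.
- cup: Loose turned wooden cup, 76 mm across, 75 mm high; origin under its centre. Leave alone.
- egg_cup: Loose small wooden cup, 52 mm across, 55 mm high; origin under its centre. Leave alone.
- sanding_block: Loose cork sanding block, 100 x 60 x 35 mm, lying flat; origin under its centre. Leave alone.
- blank: Loose wooden block, 70 x 70 x 50 mm; origin under its centre. Leave alone.
- wax_tin: Loose steel tin, 72 mm across, 40 mm high; origin under its centre. Leave alone.
- gouge: Loose turning gouge lying on the bench at the back: wooden handle 150 x 26 x 26 mm, steel shaft 170 mm; origin on the bench under the joint of handle and shaft, shaft along its +x. Leave alone.
Things that resemble listed ones, but are neither listed nor needed, are in the scene too. What is shaped like the pendant but blue is not meant.

How it is judged:
By the outcome, as a careful person would: the job done as asked, in the order asked, and still so for the second after the job is handed in, with the robot touching nothing.
It also fails if it takes over 58 s, if anything falls off the work surface, if the arm or the gripper's body presses on something with over 40 N, if the wrist force passes 120 N, or if a joint passes its speed limit or range.

## Working session

There is one attempt and no reset: what is moved stays moved. The work goes in short steps, Python scripts to look and compute and a tool call to move; the robot and the scene stay as the last step left them, time stands still between calls to the robot, and variables do not carry over. Pictures are saved under pics/ and viewed, on a budget of 10 in all, crops included, one or two more only if the job needs it, and the job is handed in when it is done.

Besides the shell and the picture viewer there is one more tool, called after "Request:" in YAML: its name, and indented under it one key for each argument. jog_arm: Moves the arm, as the interface text tells. Its arguments: {"type":"object","properties":{"moves":{"type":"array","items":{"type":"array","items":{"type":"number"}}},"newtons":{"type":"number"}},"required":["moves"]}

```bash
mkdir -p pics
cat > h.py <<'E'
import numpy as np, cv2
from station import *
def grab(n):
    f=grab_frame(n); np.savez(f'{n}.npz',**{k:np.asarray(v) for k,v in f.items()}); return f
def foc(f): return 200/np.tan(np.radians(float(f['fov_y']))/2)
def cloud(f):  # pinhole
    v,u=np.mgrid[:400,:640]; z=f['z_map']; F=foc(f)
    p=np.stack([(u-f['cx'])/F*z,(v-f['cy'])/F*z,z],-1)
    return p@np.array(f['rotation']).T+np.array(f['eye'])
E
python3 - <<'E'
from h import *
o=get_obs(); print(o); print(finger_overhang)
for n in('scene','side'):
    f=grab(n); print(n,f['fov_y'],f['cx'],f['cy'],f['eye'],f['rotation'])
    cv2.imwrite(f'pics/{n}0.png',f['image'][...,::-1])
E
```

```text
{'clock': 0.0, 'joint_positions': array([ 6.79732829e-06,  2.60687675e-01, -1.39365346e-01,  1.17269041e+00,
        4.51549915e-06,  1.57079657e+00]), 'qvel': array([ 0.00033462, -0.00017694,  0.0016712 , -0.00088453, -0.00231247,
       -0.00072535]), 'joint_torque': array([-3.22425103e-04, -4.05677426e+01,  2.53926122e+01,  1.89446745e-02,
       -4.02533055e-05,  2.61086342e-05]), 'tcp_pos': array([5.24325190e+02, 5.01258257e-03, 2.30064386e+02]), 'tcp_rot': array([-6.90001002e-04,  7.07104130e-01,  7.07108762e-01, -6.86812910e-04]), 'ft_force': array([-0.70088767,  0.05141344, -0.1268715 ]), 'wrist_torque': array([ 0.02457168,  0.00803415, -0.01846449]), 'opening': 1.0012581303675563}
25.0
scene 47.982543177408466 320.441512011451 195.51700265561948 [1332.33270112 -364.90056008 1234.57645429] [-0.28027574  0.79357354  0.50969834 -0.17858935]
side 47.447722586596456 319.97785663512275 186.36362655704318 [-245.52721524  958.17673092 1012.53294186] [ 0.13833078 -0.29639058  0.84845164 -0.4161094 ]
```

```bash
python3 - <<'E'
s=open('h.py').read().replace("np.array(f['rotation']).T","Rm(f).T")
s+='''
from scipy.spatial.transform import Rotation as R
def Rm(f):
    q=np.array(f['rotation']); return R.from_quat(q[[1,2,3,0]]).as_matrix()
def load(n): return dict(np.load(f'{n}.npz'))
'''
open('h.py','w').write(s)
E
python3 - <<'E'
from h import *
for n in('scene','side'):
    f=load(n); P=cloud(f); m=f['z_map']>0
    print(n,m.mean(),[np.round(P[v,u]) for v,u in((200,320),(350,320),(200,100),(250,500))])
E
```

```text
scene 0.9959140625 [array([446.,  43.,  -3.]), array([ 928., -178.,    1.]), array([ 130., -657.,    1.]), array([907., 423.,  88.])]
side 0.99525390625 [array([500., -10.,  -2.]), array([140., 449.,   0.]), array([2083.,  106., -754.]), array([ -82., -169.,   -1.])]
```

View pics/scene0.png

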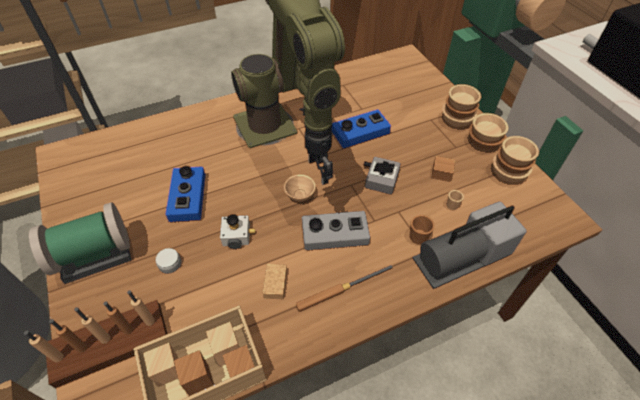

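View pics/side0.png

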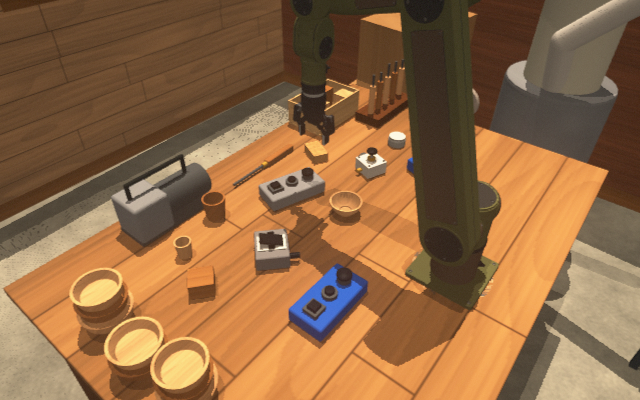

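Run:
```python
from h import *
regs={'scene':{'pend':(295,205,378,252),'valve':(215,205,262,255),'extr':(357,150,405,196)},
 'side':{'pend':(255,160,330,212),'valve':(350,140,392,182),'extr':(248,225,305,275)}}
for n in regs:
    f=load(n); P=cloud(f)
    for k,(a,b,c,d) in regs[n].items():
        Q=P[b:d,a:c].reshape(-1,3)
        T=Q[abs(Q[:,2]-50)<5]
        r=cv2.minAreaRect(T[:,:2].astype(np.float32))
        print(n,k,'top50',len(T),np.round(r[0]),np.round(r[1]),round(r[2],1),'hmed',np.median(T[:,2]).round(1))
        if k=='extr':
            c0=np.array(r[0]); 
            I=f['image'][b:d,a:c].reshape(-1,3).max(1)
            H=Q[(Q[:,2]>56)&(Q[:,2]<95)]
            g=(I<60)&(Q[:,2]>15)&(Q[:,2]<45); print(' gland',g.sum(),Q[g].mean(0).round(),Q[(I<60)&(abs(Q[:,2]-30)<15)].round()[:5].tolist())
            print(' high pts',[ (lo,H[(H[:,2]>=lo)&(H[:,2]<lo+4)].mean(0).round(),((H[:,2]>=lo)&(H[:,2]<lo+4)).sum()) for lo in range(56,84,4)])
        else:
            H=(P[b:d,a:c,2]>(76 if k=='valve' else 62)).astype(np.uint8)
            nl,L,S,C=cv2.connectedComponentsWithStats(H)
            for i in range(1,nl):
                if S[i,4]<12: continue
                q=P[b:d,a:c][L==i]; zt=np.percentile(q[:,2],75); q=q[abs(q[:,2]-zt)<4]
                print('  blob',S[i,4],'z',zt.round(1),'mean',q.mean(0).round(1),'rect',[np.round(x,1) for x in cv2.minAreaRect(q[:,:2].astype(np.float32))])
```

```text
scene pend top50 1277 [602.  25.] [209. 114.] 71.1 hmed 49.3
  blob 138 z 80.5 mean [581.7 -35.3  79.8] rect [array([579.9, -34.6]), array([39.7, 40.4]), np.float64(51.6)]
  blob 109 z 71.8 mean [622.7  85.7  71. ] rect [array([621.8,  85.4]), array([27.6, 30.8]), np.float64(70.1)]
  blob 88 z 71.6 mean [602.   25.1  70.8] rect [array([602.7,  25.1]), array([26.3, 31.5]), np.float64(84.1)]
scene valve top50 435 [ 474. -273.] [84. 99.] 68.9 hmed 49.7
  blob 122 z 94.0 mean [ 467.8 -270.3   93.3] rect [array([ 466.9, -269.4]), array([36.7, 37.3]), np.float64(58.3)]
scene extr top50 445 [456. 283.] [100. 124.] 47.0 hmed 49.6
 gland 24 [388. 257.  29.] [[379.0, 254.0, 33.0], [384.0, 255.0, 37.0], [384.0, 251.0, 34.0], [383.0, 256.0, 30.0], [392.0, 255.0, 39.0]]
 high pts [(56, array([459., 267.,  58.]), np.int64(21)), (60, array([445., 264.,  62.]), np.int64(33)), (64, array([449., 276.,  66.]), np.int64(49)), (68, array([461., 287.,  70.]), np.int64(54)), (72, array([466., 296.,  74.]), np.int64(38)), (76, array([473., 302.,  78.]), np.int64(21)), (80, array([478., 291.,  80.]), np.int6
[... 407 characters left out ...]
top50 241 [ 468. -265.] [ 88. 101.] 70.3 hmed 49.2
  blob 70 z 94.0 mean [ 460.7 -263.6   93.5] rect [array([ 460.3, -263.9]), array([32.3, 30.1]), np.float64(6.1)]
side extr top50 652 [451. 290.] [100. 122.] 46.8 hmed 50.3
 gland 10 [377. 269.  29.] [[370.0, 265.0, 35.0], [384.0, 276.0, 31.0], [378.0, 273.0, 32.0], [377.0, 271.0, 31.0], [375.0, 268.0, 29.0]]
 high pts [(56, array([444., 299.,  57.]), np.int64(23)), (60, array([434., 277.,  62.]), np.int64(43)), (64, array([442., 280.,  66.]), np.int64(62)), (68, array([451., 292.,  70.]), np.int64(80)), (72, array([462., 300.,  74.]), np.int64(60)), (76, array([469., 309.,  77.]), np.int64(33)), (80, array([469., 313.,  82.]), np.int64(2))]
```

Request:
jog_arm:
  moves:
    - [0.043,-0.008,0,0,0,0,0]
    - [0.043,-0.008,0,0,0,0,0]
    - [0.043,-0.008,0,0,0,0,0]
    - [0.043,-0.008,0,0,0,0,0]
    - [0.043,-0.008,0,0,0,0,0]
    - [0.043,-0.008,0,0,0,0,0]
    - [0.043,-0.008,0,0,0,0,0]
    - [0,0,0,0,0,8.5,0]
    - [0,0,0,0,0,8.5,0]
    - [0,0,0,0,0,8.5,0]
  newtons: 40

```text
clock: 1.1
tcp_pos: [468.3, 301.5, 230.2]
tcp_rot: [0.0, 0.847, 0.532, -0.001]
ft_force: [-0.5, 0.3, -0.2]
opening: 0.001
```

Request:
jog_arm:
  moves:
    - [0,0,0,0,0,8.5,0]
    - [0,0,0,0,0,8.5,0]
    - [0,0,0,0,0,0,0]
    - [0,0,0,0,0,0,0]

```text
clock: 1.5
tcp_pos: [468.8, 300.9, 230.5]
tcp_rot: [0.0, 0.915, 0.404, -0.0]
ft_force: [0.5, 0.3, 0.2]
opening: -0.001
```

```bash
cat >> h.py <<'E'
def wcloud(f):  # equidistant fisheye with depth along axis
    v,u=np.mgrid[:400,:640]; F=foc(f); x=u-f['cx']; y=v-f['cy']; r=np.hypot(x,y)+1e-9; t=np.tan(np.minimum(r/F,1.4))
    z=f['z_map']; p=np.stack([x/r*t*z,y/r*t*z,z],-1)
    return p@Rm(f).T+np.array(f['eye'])
E
python3 - <<'E'
from h import *
import station
o=get_obs(); print(o['clock'],o['tcp_pos'],o['tcp_rot'],o['opening'],o['ft_force'],station.finger_overhang)
print(R.from_quat(o['tcp_rot'][[1,2,3,0]]).as_matrix().round(3))
f=grab('wrist'); print(f['fov_y'],f['cx'],f['cy'],f['eye'],f['rotation'],(f['z_map']>0).mean())
cv2.imwrite('pics/wrist1.png',f['image'][...,::-1])
E
```

```text
1.5 [468.79626983 300.86657053 230.5463492 ] [ 4.37925775e-05  9.14710539e-01  4.04109484e-01 -3.91456872e-04] -0.000997517492853397 [0.53577206 0.29184083 0.20759553] 25.0
[[ 0.673  0.739 -0.001]
 [ 0.739 -0.673 -0.   ]
 [-0.001 -0.    -1.   ]]
65.70646984690485 323.1817361333224 200.08255909032152 [519.87987411 358.26052293 373.01120513] [ 0.14344317  0.92149073 -0.35670636 -0.05513128] 0.99594140625
```

View pics/wrist1.png

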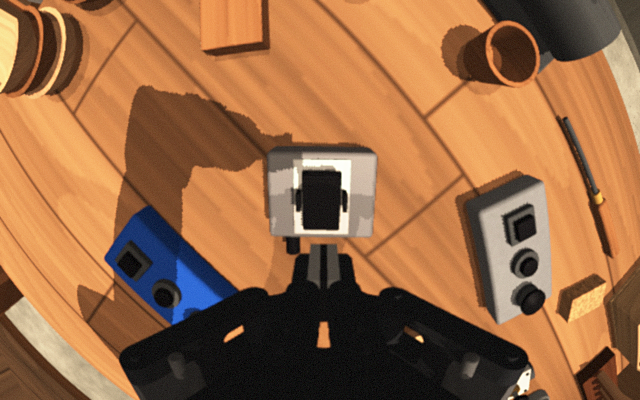

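Run:
```python
from h import *
f=load('wrist'); P=wcloud(f)
Q=P[140:245,260:385].reshape(-1,3)
T=Q[abs(Q[:,2]-50)<5]; r=cv2.minAreaRect(T[:,:2].astype(np.float32)); print(np.round(r[0],1),np.round(r[1],1),r[2],np.median(T[:,2]))
I=f['image'].max(-1)
D=(I<55).astype(np.uint8)[160:235,295:350]; n,L,S,C=cv2.connectedComponentsWithStats(D); i=1+S[1:,4].argmax()
q=P[160:235,295:350][L==i]; q=q[q[:,2]>52]; print('paddle',len(q),q.mean(0).round(1),[np.round(x,1) for x in cv2.minAreaRect(q[:,:2].astype(np.float32))])
d=np.array([np.cos(np.radians(47.5)),np.sin(np.radians(47.5))]); s=(q[:,:2]-np.array(r[0]))@d
for a in range(-36,40,6):
    m=(s>=a)&(s<a+6)
    if m.any(): print(a,m.sum(),q[m,2].mean().round(1))
print('rocker_end',np.array(r[0])+24*d)
# tips visible
t=P[245:290,305:342].reshape(-1,3); t=t[t[:,2]>150]; print('tips',len(t),t.min(0),t.max(0))
# start: ray onto z=72
Q=P[180:320,470:550]; H=(Q[...,2]>63).astype(np.uint8); n,L,S,C=cv2.connectedComponentsWithStats(H)
for i in range(1,n):
    if S[i,4]>30: q=Q[L==i]; zt=np.percentile(q[:,2],75); q=q[abs(q[:,2]-zt)<4]; print(S[i,4],zt,q.mean(0).round(1))
```

```text
[452.  286.2] [ 99.  120.2] 46.97303771972656 49.60447185755595
paddle 2250 [452.9 289.8  70.9] [array([471.5, 313.3]), array([131.6,  45.3]), np.float64(48.4)]
-36 66 62.4
-30 165 63.4
-24 162 64.6
-18 174 66.2
-12 185 67.5
-6 221 68.4
0 236 69.9
6 245 70.6
12 195 73.1
18 217 74.4
24 193 77.1
30 185 76.1
rocker_end [468.21718622 303.91981477]
tips 1587 [465.26221968 299.39799962 234.75105611] [519.87987411 358.26052293 373.01120513]
444 71.76845247956332 [617.1  89.4  71.2]
266 71.54145276526039 [596.4  29.4  70.9]
471 80.60884432545399 [576.  -29.5  79.6]
```

Request:
jog_arm:
  moves:
    - [0.004,-0.0025,0.03,0,0,0,0]
    - [0,0,0.04,0,0,0,0]
    - [0,0,0.035,0,0,0,0]
    - [0,0,0.01,0,0,0,0]
    - [0,0,0,0,0,0,0]

```text
clock: 2.05
tcp_pos: [468.6, 304.8, 114.5]
tcp_rot: [0.0, 0.915, 0.403, -0.002]
ft_force: [-0.6, 0.4, 1.1]
opening: -0.0
```

Request:
jog_arm:
  moves:
    - [0,0,0.005,0,0,0,0]
    - [0,0,0.005,0,0,0,0]
    - [0,0,0.005,0,0,0,0]
    - [0,0,0.003,0,0,0,0]
    - [0,0,0,0,0,0,0]

```text
clock: 2.55
tcp_pos: [469.7, 305.5, 97.7]
tcp_rot: [0.0, 0.915, 0.403, -0.0]
ft_force: [0.7, -0.5, -0.3]
opening: 0.003
```

Request:
jog_arm:
  moves:
    - [0,0,0.003,0,0,0,0]
    - [0,0,0.002,0,0,0,0]

```text
clock: 2.75
tcp_pos: [469.9, 305.7, 92.9]
tcp_rot: [-0.0, 0.915, 0.403, 0.0]
ft_force: [0.0, 0.3, 0.4]
opening: 0.001
```

Request:
jog_arm:
  moves:
    - [0,0,0.002,0,0,0,0]
    - [0,0,0.001,0,0,0,0]

```text
clock: 2.95
tcp_pos: [469.7, 305.6, 89.7]
tcp_rot: [0.0, 0.915, 0.403, -0.0]
ft_force: [-0.1, -0.2, -0.6]
opening: 0.001
```

Request:
jog_arm:
  moves:
    - [0,0,0.001,0,0,0,0]
    - [0,0,0.001,0,0,0,0]

```text
clock: 3.15
tcp_pos: [469.9, 305.7, 87.8]
tcp_rot: [-0.0, 0.915, 0.403, 0.0]
ft_force: [-0.7, -0.9, -0.4]
opening: 0.007
```

Run:
```python
from h import *
f=grab('wrist'); cv2.imwrite('pics/w2.png',f['image'][...,::-1])
g=grab('side'); c=g['image'][200:300,200:340]
a=cv2.resize(c,(560,400),interpolation=cv2.INTER_CUBIC)
cv2.imwrite('pics/w2.png',np.vstack([cv2.resize(f['image'][100:400,160:480],(427,400)),]) [...,::-1]); 
b=cv2.resize(f['image'][100:360,220:420],(308,400)); cv2.imwrite('pics/w2.png',np.hstack([cv2.resize(a,(490,350)),cv2.resize(b,(270,350))])[...,::-1])
```

```text
(no output)
```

View pics/w2.png

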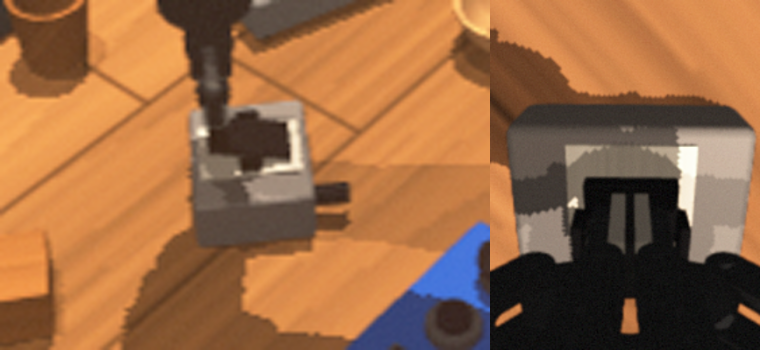

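The left crop (side camera) shows the closed tips over the paddle's +x end. In the right crop (wrist) they stand inside the paddle, near (625,230). I'll check the paddle's slope by depth.

```bash
cat > rk.py <<'E'
from h import *
def slope(n,box):
    f=load(n); P=(wcloud if n=='wrist' else cloud)(f); a,b,c,d=box
    q=P[b:d,a:c].reshape(-1,3); I=f['image'][b:d,a:c].max(-1).ravel()
    c0=np.array([452.5,286.3]) if n!='side' else np.array([451,290]); c0=np.array([456,283.]) if n=='scene' else c0
    t=np.radians(47); x=(q[:,:2]-c0)@[np.cos(t),np.sin(t)]; y=(q[:,:2]-c0)@[-np.sin(t),np.cos(t)]
    for s in range(-36,42,6):
        m=(x>=s)&(x<s+6)&(abs(y)<15)&(I<70)&(q[:,2]<95)
        if m.sum()>3: print(n,s,m.sum(),q[m,2].mean().round(1))
E
python3 - <<'E'
from rk import *
slope('side',(240,220,310,280)); slope('wrist',(220,150,420,330))
E
```

```text
side -36 8 61.5
side -30 15 63.4
side -24 15 64.6
side -18 15 67.8
side -12 15 68.4
side -6 13 69.9
side 0 14 71.2
side 6 16 71.5
side 12 15 73.5
side 18 13 74.3
side 24 12 77.6
wrist 18 78 74.9
wrist 24 224 77.5
wrist 30 656 76.9
wrist 36 18 92.7
```

Run:
```python
from h import *
f=load('wrist'); P=wcloud(f)
for v in range(215,300,6): print(v,[tuple(P[v,u].round().astype(int)) for u in (300,316,330,345)])
f=load('side'); P=cloud(f)
for v in range(215,246,3): print(v,[tuple(P[v,u].round().astype(int)) for u in (256,259,262,265)])
```

```text
215 [(np.int64(466), np.int64(323), np.int64(52)), (np.int64(473), np.int64(317), np.int64(52)), (np.int64(479), np.int64(311), np.int64(52)), (np.int64(486), np.int64(305), np.int64(53))]
221 [(np.int64(463), np.int64(320), np.int64(51)), (np.int64(471), np.int64(314), np.int64(53)), (np.int64(477), np.int64(308), np.int64(53)), (np.int64(484), np.int64(302), np.int64(52))]
227 [(np.int64(461), np.int64(318), np.int64(53)), (np.int64(468), np.int64(311), np.int64(53)), (np.int64(474), np.int64(305), np.int64(53)), (np.int64(481), np.int64(299), np.int64(52))]
233 [(np.int64(465), np.int64(320), np.int64(72)), (np.int64(471), np.int64(314), np.int64(72)), (np.int64(477), np.int64(309), np.int64(72)), (np.int64(483), np.int64(303), np.int64(73))]
239 [(np.int64(463), np.int64(319), np.int64(76)), (np.int64(470), np.int64(313), np.int64(77)), (np.int64(476), np.int64(308), np.int64(77)), (np.int64(482), np.int64(302), np.int64(76))]
245 [(np.int64(462), np.int64(317), np.int64(78)), (np.int64(473), np.int64(316), np.int64(93)), (np.int64(478), np.int64(311), np.int64(92)), (np.int64(48
[... 3166 characters left out ...]
int64(467), np.int64(318), np.int64(92)), (np.int64(475), np.int64(300), np.int64(74)), (np.int64(469), np.int64(293), np.int64(72))]
239 [(np.int64(495), np.int64(306), np.int64(54)), (np.int64(473), np.int64(314), np.int64(74)), (np.int64(466), np.int64(309), np.int64(74)), (np.int64(459), np.int64(303), np.int64(74))]
242 [(np.int64(489), np.int64(312), np.int64(50)), (np.int64(460), np.int64(327), np.int64(80)), (np.int64(455), np.int64(320), np.int64(78)), (np.int64(451), np.int64(311), np.int64(73))]
245 [(np.int64(479), np.int64(322), np.int64(51)), (np.int64(471), np.int64(318), np.int64(53)), (np.int64(463), np.int64(313), np.int64(55)), (np.int64(459), np.int64(305), np.int64(51))]
```

The slope shows the rocker hasn't moved. The wrist depth puts the real tips at about TCP height, near 88 mm, and not 25 mm ahead of it as `finger_overhang` says. I'll go on down by force.

Request:
jog_arm:
  moves:
    - [0,0,0.003,0,0,0,0]
    - [0,0,0.003,0,0,0,0]

```text
clock: 3.45
tcp_pos: [469.9, 305.7, 81.8]
tcp_rot: [-0.0, 0.915, 0.403, 0.0]
ft_force: [-0.1, -0.1, 0.2]
opening: 0.001
```

Request:
jog_arm:
  moves:
    - [0,0,0.003,0,0,0,0]
    - [0,0,0.002,0,0,0,0]

```text
clock: 3.65
tcp_pos: [470.3, 306.0, 77.0]
tcp_rot: [-0.0, 0.915, 0.403, 0.001]
ft_force: [0.6, 0.7, 3.7]
opening: 0.003
```

Request:
jog_arm:
  moves:
    - [0,0,0.003,0,0,0,0]
    - [0,0,0.002,0,0,0,0]

```text
clock: 3.85
tcp_pos: [471.1, 306.9, 72.5]
tcp_rot: [-0.001, 0.915, 0.403, 0.002]
ft_force: [1.2, 2.6, 3.5]
opening: -0.0
```

Request:
jog_arm:
  moves:
    - [0,0,0.002,0,0,0,0]
    - [0,0,0.002,0,0,0,0]

```text
clock: 4.05
tcp_pos: [470.8, 306.3, 68.3]
tcp_rot: [-0.0, 0.915, 0.403, 0.001]
ft_force: [2.4, 2.8, 3.6]
opening: 0.002
```

Request:
jog_arm:
  moves:
    - [0,0,0.002,0,0,0,0]
    - [0,0,0.001,0,0,0,0]

```text
clock: 4.25
tcp_pos: [470.5, 305.9, 65.0]
tcp_rot: [-0.0, 0.915, 0.403, 0.001]
ft_force: [2.3, 2.1, 5.5]
opening: -0.002
```

Request:
jog_arm:
  moves:
    - [0,0,0.001,0,0,0,0]
    - [0,0,0.001,0,0,0,0]

```text
clock: 4.45
tcp_pos: [470.6, 306.0, 64.2]
tcp_rot: [-0.0, 0.915, 0.403, 0.001]
ft_force: [-0.5, 0.9, 17.5]
opening: -0.003
```

Request:
jog_arm:
  moves:
    - [0,0,0.0005,0,0,0,0]
    - [0,0,0,0,0,0,0]

```text
clock: 4.65
tcp_pos: [470.6, 306.0, 64.2]
tcp_rot: [-0.0, 0.915, 0.403, 0.001]
ft_force: [-0.6, 0.6, 15.0]
opening: 0.002
```

Request:
jog_arm:
  moves:
    - [0,0,-0.01,0,0,0,0]
    - [0,0,-0.03,0,0,0,0]
    - [0,0,-0.04,0,0,0,0]
    - [0,0,-0.04,0,0,0,0]
    - [0,0,0,0,0,0,0]

```text
clock: 5.15
tcp_pos: [471.5, 306.3, 187.0]
tcp_rot: [-0.0, 0.915, 0.403, 0.003]
ft_force: [1.6, 1.8, -1.0]
opening: -0.002
```

Run:
```python
from rk import *
grab('wrist'); grab('side'); print(get_obs()['tcp_pos'])
slope('side',(240,220,310,280)); slope('wrist',(220,150,420,330))
```

```text
[469.20090532 304.90689456 182.43314997]
side -36 8 77.7
side -30 16 76.7
side -24 15 75.7
side -18 16 74.7
side -12 14 72.4
side -6 14 70.8
side 0 14 69.1
side 6 16 67.4
side 12 14 66.5
side 18 14 64.5
side 24 13 63.7
wrist -30 11 75.7
wrist -24 39 74.8
wrist -18 190 73.0
wrist -12 215 71.6
wrist -6 225 70.1
wrist 0 225 68.6
wrist 6 229 66.9
wrist 12 226 65.3
wrist 18 225 63.7
wrist 24 210 62.7
wrist 30 143 62.3
```

Request:
jog_arm:
  moves:
    - [-0.0328,0.0293,0,0,0,0,0]
    - [-0.0328,0.0293,0,0,0,0,0]
    - [-0.0328,0.0293,0,0,0,0,0]
    - [-0.0328,0.0293,0,0,0,0,0]
    - [-0.0328,0.0293,0,0,0,0,0]
    - [-0.0328,0.0293,0,0,0,0,0]
    - [-0.0328,0.0293,0,0,0,0,0]
    - [-0.0328,0.0293,0,0,0,0,0]
    - [-0.0328,0.0293,0,0,0,0,0]
    - [-0.0328,0.0293,0,0,0,0,0]

```text
clock: 6.25
tcp_pos: [461.4, -135.4, 180.0]
tcp_rot: [-0.002, 0.915, 0.403, -0.002]
ft_force: [0.4, -0.1, 0.8]
opening: 0.001
```

Request:
jog_arm:
  moves:
    - [-0.0328,0.0293,0,0,0,0,0]
    - [-0.0328,0.0293,0,0,0,0,0]
    - [-0.0328,0.0293,0,0,0,0,0]
    - [0,0,0,0,0,-8,0]
    - [0,0,0,0,0,-8,0]
    - [0,0,0,0,0,-8,0]
    - [0,0,0,0,0,0,0]
    - [0,0,0,0,0,0,0]

```text
clock: 7.05
tcp_pos: [461.2, -265.3, 180.7]
tcp_rot: [-0.002, 0.812, 0.583, -0.001]
ft_force: [-0.9, -0.2, 0.4]
opening: -0.0
```

Run:
```python
from h import *
o=get_obs(); print(o['tcp_pos'],R.from_quat(o['tcp_rot'][[1,2,3,0]]).as_matrix().round(3).tolist())
f=grab('wrist'); P=wcloud(f); cv2.imwrite('pics/w3.png',f['image'][...,::-1])
near=(np.hypot(P[...,0]-464,P[...,1]+267)<80)
T=P[near&(abs(P[...,2]-50)<5)]; r=cv2.minAreaRect(T[:,:2].astype(np.float32)); print(len(T),r)
H=P[near&(abs(P[...,2]-92)<5)]; print(len(H),H.mean(0),cv2.minEnclosingCircle(H[:,:2].astype(np.float32)))
# tip height
t=P[225:300,300:345].reshape(-1,3); t=t[t[:,2]>110]; print('tip zmin',np.percentile(t[:,2],[0,1,5]))
```

```text
[ 461.15401436 -265.33306356  180.68510149] [[0.32, 0.947, -0.004], [0.947, -0.32, 0.002], [0.001, -0.004, -1.0]]
6091 ((469.6659240722656, -271.7676696777344), (85.0245590209961, 98.72200012207031), 69.5204086303711)
1853 [ 463.05937742 -268.08561      92.46493182] ((462.8364562988281, -269.41412353515625), 20.226003646850586)
tip zmin [181.88250108 183.63567842 187.77115735]
```

View pics/w3.png

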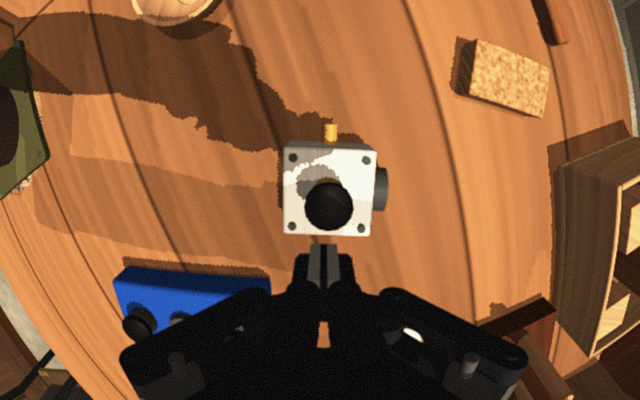

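The picture shows the valve block at about (330,190), its black plunger head at (329,206) and the fingertips just below it. The head centre is at about (463, -268) with its top near 94 mm, which agrees with the other two cameras.

Request:
jog_arm:
  moves:
    - [-0.002,0.003,0.03,0,0,0,0]
    - [0,0,0.03,0,0,0,0]
    - [0,0,0.02,0,0,0,0]
    - [0,0,0.005,0,0,0,0]
    - [0,0,0.003,0,0,0,0]
    - [0,0,0.003,0,0,0,0]

```text
clock: 7.7
tcp_pos: [464.8, -268.8, 92.2]
tcp_rot: [0.0, 0.812, 0.584, 0.0]
ft_force: [-2.8, 1.0, 4.3]
opening: -0.002
```

Request:
jog_arm:
  moves:
    - [0,0,0.003,0,0,0,0]
    - [0,0,0.003,0,0,0,0]

```text
clock: 7.9
tcp_pos: [465.2, -269.0, 86.2]
tcp_rot: [0.001, 0.812, 0.584, 0.0]
ft_force: [-2.8, 1.3, 3.1]
opening: 0.002
```

Request:
jog_arm:
  moves:
    - [0,0,0.001,0,0,0,0]
    - [0,0,0.001,0,0,0,0]

```text
clock: 8.1
tcp_pos: [465.1, -269.0, 83.7]
tcp_rot: [0.0, 0.812, 0.584, 0.0]
ft_force: [-1.7, 1.4, 4.1]
opening: -0.0
```

Request:
jog_arm:
  moves:
    - [0,0,0.001,0,0,0,0]
    - [0,0,0,0,0,0,0]

```text
clock: 8.3
tcp_pos: [465.1, -269.0, 82.5]
tcp_rot: [0.0, 0.812, 0.584, 0.0]
ft_force: [-1.2, 1.7, 2.1]
opening: 0.003
```

Request:
jog_arm:
  moves:
    - [0,0,0.001,0,0,0,0]
    - [0,0,0.001,0,0,0,0]

```text
clock: 8.5
tcp_pos: [465.1, -269.0, 80.5]
tcp_rot: [0.0, 0.812, 0.584, 0.0]
ft_force: [-0.6, 1.7, 3.8]
opening: 0.001
```

Request:
jog_arm:
  moves:
    - [0,0,0.001,0,0,0,0]
    - [0,0,0,0,0,0,0]

```text
clock: 8.7
tcp_pos: [465.1, -269.1, 79.6]
tcp_rot: [0.0, 0.812, 0.584, 0.0]
ft_force: [0.2, 0.8, 5.5]
opening: 0.004
```

Request:
jog_arm:
  moves:
    - [0,0,0.001,0,0,0,0]
    - [0,0,0,0,0,0,0]

```text
clock: 8.9
tcp_pos: [465.2, -269.1, 79.5]
tcp_rot: [0.001, 0.812, 0.584, 0.0]
ft_force: [-2.4, 1.7, 11.3]
opening: -0.002
```

Request:
jog_arm:
  moves:
    - [0,0,0.0005,0,0,0,0]
    - [0,0,0,0,0,0,0]

```text
clock: 9.1
tcp_pos: [465.2, -269.1, 79.5]
tcp_rot: [0.001, 0.812, 0.584, 0.0]
ft_force: [-3.5, 2.9, 14.8]
opening: -0.0
```

Request:
jog_arm:
  moves:
    - [0,0,-0.02,0,0,0,0]
    - [0,0,-0.04,0,0,0,0]
    - [0,0,-0.04,0,0,0,0]
    - [0,0,0,0,0,0,0]
    - [0,0,0,0,0,0,0]

```text
clock: 9.6
tcp_pos: [465.8, -269.6, 178.7]
tcp_rot: [0.001, 0.812, 0.584, 0.0]
ft_force: [-0.8, 0.5, -0.4]
opening: -0.003
```

Run:
```python
from h import *
o=get_obs(); print(o['tcp_pos'],o['ft_force'])
for n in('wrist','scene'):
    f=grab(n); P=(wcloud if n=='wrist' else cloud)(f)
    H=P[(np.hypot(P[...,0]-464,P[...,1]+268)<25)&(P[...,2]>65)&(P[...,2]<120)]; print(n,len(H),np.percentile(H[:,2],[25,50,75,95]))
```

```text
[ 465.7847309  -269.64288551  178.66465566] [-0.77100001  0.54362008 -0.40668151]
wrist 1758 [76.55749419 78.27101776 79.26272755 80.24201321]
scene 117 [74.76913296 77.8856845  79.50436894 82.5461166 ]
```

Request:
jog_arm:
  moves:
    - [0.0405,0.0038,0,0,0,0,0]
    - [0.0405,0.0038,0,0,0,0,0]
    - [0.0405,0.0038,0,0,0,0,0]
    - [0.0405,0.0038,0,0,0,0,0]
    - [0.0405,0.0038,0,0,0,0,0]
    - [0.0405,0.0038,0,0,0,0,0]
    - [0.0405,0.0038,0,0,0,0,0]
    - [0.0405,0.0038,0,0,0,0,0]
    - [0,0,0,0,0,0,0]
    - [0,0,0,0,0,0,0]

```text
clock: 10.7
tcp_pos: [595.5, 29.4, 175.8]
tcp_rot: [-0.001, 0.811, 0.585, -0.002]
ft_force: [-0.7, -0.4, -0.5]
opening: -0.001
```

Run:
```python
from h import *
o=get_obs(); print(o['tcp_pos'],R.from_quat(o['tcp_rot'][[1,2,3,0]]).as_matrix().round(3).tolist())
f=grab('wrist'); P=wcloud(f); cv2.imwrite('pics/w4.png',f['image'][...,::-1])
H=((np.hypot(P[...,0]-598,P[...,1]-28)<105)&(P[...,2]>63)&(P[...,2]<95)).astype(np.uint8); n,L,S,C=cv2.connectedComponentsWithStats(H)
for i in range(1,n):
    if S[i,4]>100: q=P[L==i]; zt=np.percentile(q[:,2],75); q=q[abs(q[:,2]-zt)<4]; print(C[i].round(),S[i,4],zt,q.mean(0).round(1),[np.round(x,1) for x in cv2.minAreaRect(q[:,:2].astype(np.float32))])
T=P[(np.hypot(P[...,0]-598,P[...,1]-28)<135)&(abs(P[...,2]-50)<4)&(np.arange(400)[:,None]<280)]; print(cv2.minAreaRect(T[:,:2].astype(np.float32)))
```

```text
[595.49168529  29.41968015 175.81782174] [[0.315, 0.949, -0.004], [0.949, -0.315, -0.001], [-0.002, -0.003, -1.0]]
[329. 123.] 1194 71.88008728265784 [618.   87.4  71.4] [array([618.3,  87.4]), array([27.5, 27.3]), np.float64(71.7)]
[328. 199.] 830 71.72724876640451 [597.6  27.4  71.2] [array([598.1,  26.8]), array([25.6, 26.3]), np.float64(71.4)]
((598.8303833007812, 31.980667114257812), (197.19471740722656, 109.06262969970703), 71.19617462158203)
```

View pics/w4.png

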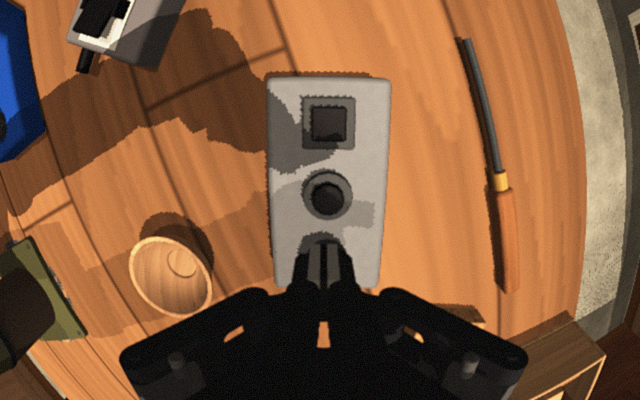

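The picture shows square JOG at (328,124) and round START at (327,197); STOP is hidden behind the fingers. START is at about (598, 27, 71.5), and the valve plunger reads home at 80 mm.

Request:
jog_arm:
  moves:
    - [-0.001,0.003,0.03,0,0,0,0]
    - [0,0,0.03,0,0,0,0]
    - [0,0,0.025,0,0,0,0]
    - [0,0,0.008,0,0,0,0]
    - [0,0,0,0,0,0,0]

```text
clock: 11.25
tcp_pos: [597.1, 25.5, 83.4]
tcp_rot: [-0.001, 0.812, 0.584, -0.002]
ft_force: [-0.6, 0.9, 0.6]
opening: 0.001
```

Request:
jog_arm:
  moves:
    - [0,0,0.003,0,0,0,0]
    - [0,0,0.003,0,0,0,0]
    - [0,0,0.003,0,0,0,0]

```text
clock: 11.55
tcp_pos: [599.9, 26.8, 76.9]
tcp_rot: [0.001, 0.812, 0.584, 0.001]
ft_force: [0.6, 0.4, 0.1]
opening: -0.001
```

Request:
jog_arm:
  moves:
    - [0,0,0.002,0,0,0,0]
    - [0,0,0.002,0,0,0,0]

```text
clock: 11.75
tcp_pos: [599.2, 26.9, 72.1]
tcp_rot: [0.0, 0.812, 0.584, 0.0]
ft_force: [-0.8, 0.2, -0.2]
opening: -0.004
```

Request:
jog_arm:
  moves:
    - [0,0,0.002,0,0,0,0]
    - [0,0,0.001,0,0,0,0]

```text
clock: 11.95
tcp_pos: [599.2, 26.9, 69.1]
tcp_rot: [0.0, 0.812, 0.584, 0.0]
ft_force: [-1.6, 0.2, 2.5]
opening: -0.005
```

Request:
jog_arm:
  moves:
    - [0,0,0.001,0,0,0,0]
    - [0,0,0.001,0,0,0,0]

```text
clock: 12.15
tcp_pos: [599.2, 26.9, 67.2]
tcp_rot: [0.0, 0.812, 0.584, 0.0]
ft_force: [-1.8, -0.2, 4.2]
opening: 0.0
```

Request:
jog_arm:
  moves:
    - [0,0,0.001,0,0,0,0]
    - [0,0,0,0,0,0,0]

```text
clock: 12.35
tcp_pos: [599.2, 26.9, 66.1]
tcp_rot: [0.0, 0.812, 0.584, 0.0]
ft_force: [-2.1, 0.8, 4.1]
opening: 0.006
```

Request:
jog_arm:
  moves:
    - [0,0,0.001,0,0,0,0]
    - [0,0,0,0,0,0,0]

```text
clock: 12.55
tcp_pos: [599.2, 26.9, 65.6]
tcp_rot: [0.0, 0.812, 0.584, 0.0]
ft_force: [-1.2, 0.9, 7.6]
opening: 0.002
```

Request:
jog_arm:
  moves:
    - [0,0,0.0007,0,0,0,0]
    - [0,0,0,0,0,0,0]

```text
clock: 12.75
tcp_pos: [599.2, 26.9, 65.5]
tcp_rot: [0.0, 0.812, 0.584, 0.001]
ft_force: [-3.2, -0.0, 11.5]
opening: 0.0
```

Request:
jog_arm:
  moves:
    - [0,0,0,0,0,0,0]
    - [0,0,0,0,0,0,0]
    - [0,0,0,0,0,0,0]
    - [0,0,0,0,0,0,0]
    - [0,0,0,0,0,0,0]
    - [0,0,0,0,0,0,0]
    - [0,0,0,0,0,0,0]
    - [0,0,0,0,0,0,0]
    - [0,0,0,0,0,0,0]
    - [0,0,0,0,0,0,0]

```text
clock: 13.75
tcp_pos: [599.2, 26.9, 65.6]
tcp_rot: [0.0, 0.812, 0.584, 0.001]
ft_force: [-2.7, 0.4, 11.0]
opening: -0.004
```

Request:
jog_arm:
  moves:
    - [0,0,0,0,0,0,0]
    - [0,0,0,0,0,0,0]
    - [0,0,0,0,0,0,0]
    - [0,0,0,0,0,0,0]
    - [0,0,0,0,0,0,0]
    - [0,0,0,0,0,0,0]
    - [0,0,0,0,0,0,0]
    - [0,0,0,0,0,0,0]
    - [0,0,0,0,0,0,0]
    - [0,0,0,0,0,0,0]

```text
clock: 14.75
tcp_pos: [599.2, 26.9, 65.5]
tcp_rot: [0.0, 0.812, 0.584, 0.0]
ft_force: [-2.7, -0.3, 10.8]
opening: -0.001
```

Request:
jog_arm:
  moves:
    - [0,0,-0.005,0,0,0,0]
    - [0,0,-0.015,0,0,0,0]
    - [0,0,-0.04,0,0,0,0]
    - [0,0,-0.04,0,0,0,0]
    - [0,0,-0.01,0,0,0,0]
    - [0,0,0,0,0,0,0]
    - [0,0,0,0,0,0,0]

```text
clock: 15.45
tcp_pos: [598.1, 26.7, 172.8]
tcp_rot: [-0.001, 0.812, 0.584, -0.001]
ft_force: [-0.2, -0.3, 0.5]
opening: 0.005
```

Run:
```python
from h import *
o=get_obs(); print(o['clock'],o['tcp_pos'],o['ft_force'])
old={n:np.load(n+'.npz')['image'] for n in('side','scene')}
for n in('wrist','scene','side'):
    f=grab(n); P=(wcloud if n=='wrist' else cloud)(f)
    H=((np.hypot(P[...,0]-598,P[...,1]-28)<105)&(P[...,2]>63)&(P[...,2]<95)).astype(np.uint8); k,L,S,C=cv2.connectedComponentsWithStats(H)
    for i in range(1,k):
        if S[i,4]>50: q=P[L==i]; zt=np.percentile(q[:,2],75); q=q[abs(q[:,2]-zt)<4]; print(n,S[i,4],zt.round(1),q.mean(0).round(1))
a=load('scene')['image']; b=load('side')['image']
cv2.imwrite('pics/end.png',np.vstack([cv2.resize(a[100:320,150:480],(480,300)),cv2.resize(b[100:320,150:480],(480,300))])[...,::-1])
from rk import slope; slope('side',(240,220,310,280))
```

```text
15.45 [598.14994978  26.70790258 172.75230954] [-0.20511461 -0.33528171  0.4592733 ]
wrist 1255 71.9 [618.   87.3  71.4]
wrist 860 71.7 [597.5  27.5  71.1]
scene 82 72.1 [622.3  86.1  71.5]
scene 138 80.4 [582.  -35.3  79.7]
scene 67 72.5 [601.4  24.2  72.1]
side 86 81.3 [575.7 -28.4  80.8]
side 61 72.4 [617.2  91.6  71.8]
side -36 8 76.9
side -30 17 77.4
side -24 16 75.3
side -18 15 73.6
side -12 17 72.2
side -6 15 70.9
side 0 16 69.1
side 6 15 66.6
side 12 13 66.1
side 18 14 63.6
side 24 9 62.6
```

View pics/end.png

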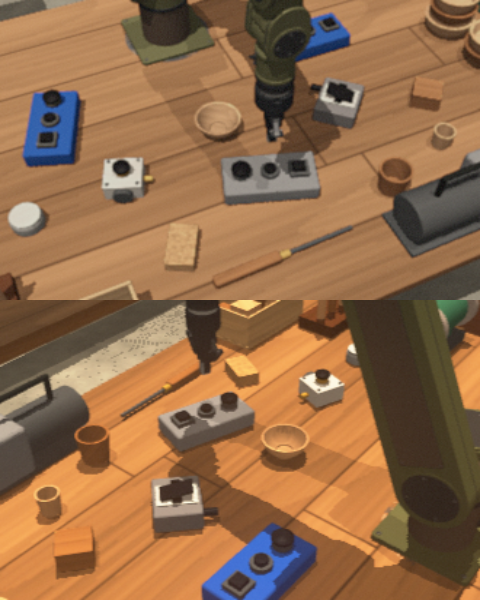

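The final picture shows all three devices where they were. The pendant is at (270,178) in the top panel and unmoved, the arm is clear of it, and the loose items are where they stood.

```bash
python3 -c "
from station import *
sign_off()"
```

```text
the job is handed in; nothing more can be done
```

The job is done in the order asked and handed in. The clock read about 15.5 s, well inside the 58 s limit.

- **Rocker:** I pressed the raised end until it hit the stop, at about 15–17 N. The paddle's slope in the depth data then read about -0.26 rad, against +0.26 rad before, which is the full throw.
- **Valve:** I pushed the plunger until it hit the stop, at about 15 N. Its top then measured about 79–80 mm, and fully home is 80 mm.
- **START:** I held it at its stop for about 2.2 s at about 11 N, then released it. It is back out at about 72 mm.
- **Control box and bench:** The STOP and JOG heights and the box's position match the earlier measurements to within 1–2 mm. By eye in the last picture, nothing else on the bench has moved.

**Checks that disagreed:**
- **Fingertip position:** `finger_overhang` reads 25 mm, but the closed fingertips made contact at about TCP height. My first approach to the rocker therefore stopped short in the air, and I went by contact force from there on.
- **Camera offset:** The scene and side cameras differ by about 5–9 mm from each other. I used the wrist camera for the final alignment.
- **Last side view:** START was not picked up as a separate button in the side camera's final check. The wrist and scene cameras both showed it out.

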